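# Feed a flanged bushing down the chute

### The arm

A 7-joint arm with a two-finger parallel gripper is mounted at the origin on the work surface. World frame = base frame: x ahead of the robot, y to its left, z up, the work surface at z = 0. Lengths are in m, angles in rad, forces in N, time in s.
With the tool pointing down it reaches from about 0.4 to 0.85 m from the base axis. Payload 10.4 kg.
Tool frame: the origin (TCP) lies midway between the tips of the shut fingers; the grasp point (between the pads) lies 19 mm behind it (r.grasp_offset is the distance from the TCP to the grasp point, in m); x points along the fingers, y is the direction in which the jaws open and shut, and the axes are right-handed (so a half turn about x gives the same grasp; the last joint's range is limited). The gripper opens to 87 mm and grips with 3 to 60 N. Pads are 19 mm wide; open, the fingers measure 117 mm over their backs; the gripper's body (75 mm by 190 mm) begins 51 mm behind the grasp point.
Start: joints at [1.089, 0.332, -0.065, 1.46, 0.022, 1.35, -0.088], TCP at [0.277, -0.56, 0.223] pointing down, gripper open.
Joint ranges: [-2.6, 2.6], [-0.5, 2.12], [-1.47, 1.34], [0.16, 2.42], [-1.27, 4.41], [0.06, 2.06], [-2.6, 2.6]. Speed limits (rad/s): [2.22, 2.22, 2.79, 2.79, 3.14, 3.14, 3.14].

### API

Orientations are given as a unit quaternion [x, y, z, w].
In Python, from bench import r, vision, close_job gives the robot as it stands. The module is installed in compiled form; this text tells all that it offers.
- The arm moves only by the shell command python3 -m pendant 'ROWS' [OPENING] [FORCE]. ROWS is text: rows parted by semicolons, each of 6 numbers parted by spaces: the shift along the tool's x, y, z in units of 0.25 m (1.0 is 0.25 m), then the turn, a rotation vector about the tool's x, y, z in units of 1.5 rad (1.0 is 1.5 rad). A call has 1 to 8 rows; each row is the pose to reach, as a shift and turn from the pose commanded when the call began, along the tool's axes at that moment; what a row does not reach only later rows make up. A row lasts 1/10 s, in which the tool goes at most 50 mm and 8.59 degrees, less where a joint would pass 70% of its speed; a pose out of reach is approached as far as the arm can. A call with a number of a shift or a turn outside -1 to 1 is refused whole. A call with a gripper value outside its range is refused whole. OPENING is the gripper command: -1 is shut, 1 is fully open, values between are in proportion, set as the call begins (- or left out, the last holds). The fingers move at their own pace and stop on an object; FORCE is the grip in N (left out, the last holds). Time passes only in rows, so rows that repeat a pose let the fingers close. It gives the time, the measured TCP pose, the force and the opening at its end, in the units of the state.
- r.read_state(): the state, without advancing time (a new reading comes with each control period).
- vision.camera(name): name is "scene" or "top" or "wrist"; returns (picture, depth): 420x560x3 uint8, blue, green, red; 420x560 float32, m along the optical axis (not along the pixel's ray), 0 where there is no reading.
- vision.get_calibration(name): a dict with "camera_matrix" (3x3 intrinsics, pixels), "rvec" (rotation vector, rad) and "tvec" (3), from world to camera coordinates, as OpenCV has them. Camera axes: x right, y down, z forward; pixel columns grow to the right and rows downward; lengths in m; the calibration is good to about 2 mm. A picture is of the moment at which its call begins: read the wrist's pose just before it. get_calibration takes no time and is no camera call; for the wrist camera it gives the pose at the moment of the call.
- close_job(): hands the job in, once; it reports no verdict.
The state is a dict: "time": time; "joint_positions": joint angles; "joint_vel": joint speeds; "joint_torque": joint torques, N m; "ee_pos": TCP position; "eef_rot": TCP orientation; "ft_force": force on the tool from outside, world axes, zero at the start; "torque": the same for the moment, N m; "width": finger opening in m.
Only numpy, scipy, OpenCV 4.12 (cv2) and the standard library are available. Lean on these libraries where they do the work, as an engineer would, in place of code of your own. Each camera call takes 0.05 s, during which the arm holds its last target. There are 200 camera calls.

### The job

Take the bronze flanged bushing and drop it into the wide mouth of the feed chute nose first (flange uphill), letting it go up there in the mouth, so that it slides down by itself without jamming and comes to rest with its nose sticking out between the orange gate blocks at the foot. Do not push it down, and leave the steel bushing where it lies.

Things in the scene. Friction and masses are not known exactly. Their poses are not given: they have to be found in the camera images.
- bronze_bush: Bronze flanged bushing lying on the table, T-shaped from above, 0.3-0.55 kg, 80 mm long. Origin: mid length, on its underside. x: along it from flange to nose. Flange (x -40 to -28): 60 mm wide in y, 32 tall; its two ears stop it rolling. Round body, the nose (x -28 to +40): 32 mm diameter, axis at z = 16; grasp across it. Centre of mass x = -6. Polished.
- bush_nose (a point): Centre of the free end face of the bronze bushing's nose (x = +40 mm, 16 mm above the underside).
- steel_bush: A grey steel flanged bushing of the same shape and frame, lying on the table: a bystander, to be left alone.
- chute: Fixed feed chute: aluminium floor with blue walls, straight, running down at 28 degrees towards its +x. Origin: on the table under the middle; x level, downhill; z up. Floor surface z = 95 mm - 0.532 x, from x = -150 (z 175) to x = +115 (z 34); both ends open. Walls 4 mm thick, 22 mm above the floor. Polished: friction with the bushing about 0.2, so it slides freely.
- chute_mouth (a point): Point on the floor in the middle of the mouth (chute x = -80, y = 0, z = 138 mm). The mouth is the funnel-shaped upper half: between the walls 128 mm wide at its top end, about 95 mm here, narrowing to 66 mm at x = -18. An 80 mm bushing lying crosswise jams in it. Below it the throat is 66 mm wide.
- chute_gate (a point): Point on the floor midway between the two orange gate blocks at the foot (chute x = 102, y = 0, z = 41 mm). Slanted faces from x = +70 narrow the throat from 66 to 42 mm: the round nose passes, the flange stops on them, and the nose then stands out about 25 mm beyond the floor's end. Flange first, no nose shows.
There are look-alikes about, which are no part of the job. What is shaped like the bronze_bush but blue or red is not meant.

How it is judged:
By the outcome, as a careful person would: the job done as asked, in the order asked, and still so for the second after the job is handed in, with the robot touching nothing.
It also fails if it takes over 35 s, if anything falls off the work surface, if the arm or the gripper's body presses on something with over 40 N, if the wrist force passes 120 N, or if a joint passes its speed limit or range.

## Working session

There is one attempt and no reset: what is moved stays moved. The work goes in short steps, Python scripts to look and compute and a shell command to move; the robot and the scene stay as the last step left them, time stands still between calls to the robot, and variables do not carry over. Pictures are saved under pics/ and viewed, about 8 in all and at most 12, crops included, and the job is handed in when it is done.

```bash
mkdir -p pics
cat > h.py <<'E'
import numpy as np, cv2
from bench import r, vision
def save(name,f):
    im,d=vision.camera(name); c=vision.get_calibration(name)
    cv2.imwrite(f'pics/{f}.png',im); np.savez(f'pics/{f}.npz',im=im,d=d,K=c['camera_matrix'],rv=c['rvec'],t=c['tvec'])
def cloud(f):
    z=np.load(f'pics/{f}.npz'); d=z['d']; K=z['K']; R=cv2.Rodrigues(z['rv'])[0]
    v,u=np.mgrid[:d.shape[0],:d.shape[1]]
    P=np.stack([(u-K[0,2])/K[0,0]*d,(v-K[1,2])/K[1,1]*d,d],-1)
    W=(P-z['t'].ravel())@R
    W[d==0]=np.nan
    return W,z['im']
E
python3 - <<'E'
from h import *
save('top','top0'); save('scene','sc0')
print(r.read_state())
a=cv2.imread('pics/top0.png'); 
cv2.imwrite('pics/both.png',cv2.resize(a,(800,600)))
E
```

```text
{'time': 0.1, 'joint_positions': array([ 1.08939237,  0.33281077, -0.06466774,  1.46087916,  0.02157515,
        1.34993278, -0.08849987]), 'joint_vel': array([-0.0010071 , -0.00147527,  0.00030926, -0.00157984, -0.00018728,
        0.00082028, -0.0014247 ]), 'joint_torque': array([ 2.04122545e-03, -6.24541283e+01,  2.49492220e-02, -3.90720999e+01,
       -6.13580877e-02,  3.65011103e-02,  9.07065919e-05]), 'ee_pos': array([ 0.27661949, -0.56004036,  0.2218217 ]), 'eef_rot': array([-0.68845934, -0.1612428 ,  0.68870773, -0.1603314 ]), 'ft_force': array([ 0.43699708, -0.41747075,  0.36334623]), 'torque': array([-0.0501045 ,  0.0134981 ,  0.01830887]), 'width': 0.08740968340596858}
```

View pics/both.png

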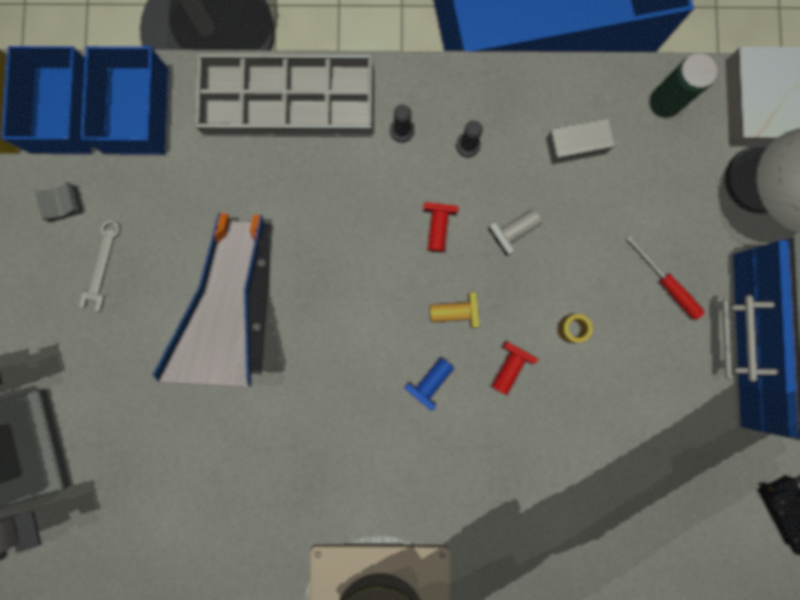

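View pics/sc0.png

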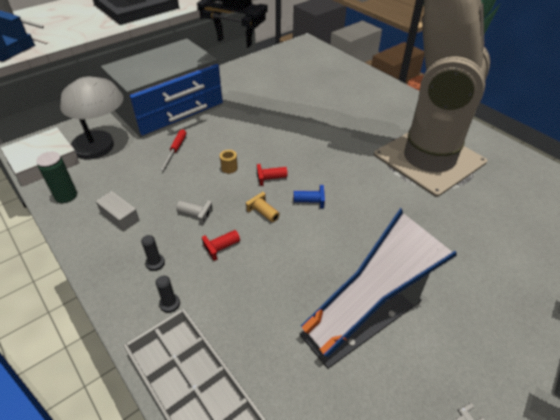

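The top view shows the bronze bushing at about (455,310) of 800x600, with its nose to the left. The steel one is at (515,232). The chute's mouth is at (205,380) and its gate at (238,225). I'll measure them from the depth.

Run:
```python
from h import *
W,im=cloud('top0')
s=0.7
def at(u,v): return np.round(W[int(v*s),int(u*s)],3)
for p in [(455,310),(432,313),(474,310),(205,375),(240,230),(160,376),(249,383),(222,218),(258,218),(40,450),(380,560)]: print(p,at(*p))
hsv=cv2.cvtColor(im,cv2.COLOR_BGR2HSV)
m=(hsv[...,0]>15)&(hsv[...,0]<35)&(hsv[...,1]>100); m[:200]=0;m[240:]=0;m[:,:290]=0;m[:,350:]=0
m&=W[...,2]>0.008
P=W[m];print(len(P),P.min(0),P.max(0))
Q=P[:,:2].astype(np.float32);rc=cv2.minAreaRect(Q);print(rc,cv2.boxPoints(rc))
n=P[P[:,2]>.02];print(np.percentile(P[:,2],[5,50,95]))
# body axis
# chute floor: points of plane
R=W[150:275,105:190].reshape(-1,3); R=R[np.isfinite(R).all(1)&(R[:,2]>0.02)]
hs=hsv[150:275,105:190].reshape(-1,3)
fl=(hsv[...,1]<60)&(W[...,2]>0.03); k=np.zeros_like(fl);k[155:268,110:185]=1; fl&=k
F=W[fl]; 
A=np.c_[F[:,:2],np.ones(len(F))]
w=np.ones(len(F),bool)
for _ in range(5):
    c=np.linalg.lstsq(A[w],F[w,2],rcond=None)[0]; e=F[:,2]-A@c; w=abs(e)<.006
print('plane',c,np.hypot(*c[:2]),w.sum(),e[w].std())
d=-c[:2]/np.hypot(*c[:2]);G=F[w];t=G[:,:2]@d;s_=G[:,:2]@np.array([-d[1],d[0]])
print('dir',d,'yaw',np.degrees(np.arctan2(d[1],d[0])))
for a in np.arange(t.min(),t.max(),.02):
    q=(t>=a)&(t<a+.02)
    if q.sum()>3: print(round(a+.01,3),G[q,2].mean().round(3),np.percentile(s_[q],[1,99]).round(3))
import scipy.spatial.transform as T
print(T.Rotation.from_quat(r.read_state()['eef_rot']).as_matrix().round(3))
c=vision.get_calibration('wrist');Rw=cv2.Rodrigues(np.array(c['rvec']))[0];print('wristcam',(-Rw.T@np.ravel(c['tvec'])).round(3),Rw.round(2))
```

```text
(455, 310) [ 0.505 -0.123  0.033]
(432, 313) [ 0.5   -0.084  0.034]
(474, 310) [ 0.505 -0.154  0.031]
(205, 375) [0.401 0.251 0.17 ]
(240, 230) [0.637 0.237 0.044]
(160, 376) [0.399 0.314 0.174]
(249, 383) [0.39  0.184 0.184]
(222, 218) [0.655 0.265 0.059]
(258, 218) [0.655 0.206 0.06 ]
(40, 450) [0.27  0.559 0.031]
(380, 560) [ 0.092 -0.001  0.01 ]
464 [ 0.47895008 -0.16144667  0.02018574] [ 0.53460224 -0.08189246  0.03734297]
((0.506260335445404, -0.12151501327753067), (0.05564315617084503, 0.07929660379886627), 0.8368683457374573) [[ 0.47786266 -0.08227729]
 [ 0.47902077 -0.16156544]
 [ 0.534658   -0.16075274]
 [ 0.5334999  -0.08146459]]
[0.02410678 0.03146746 0.03495673]
plane [-0.53048755  0.03064031  0.3741441 ] 0.5313716875290574 4016 0.0017353536143992461
dir [ 0.99833612 -0.05766267] yaw -3.305661001013134
0.382 0.171 [0.216 0.336]
0.402 0.161 [0.22  0.331]
0.422 0.15 [0.226 0.327]
0.442 0.139 [0.23  0.323]
0.462 0.129 [0.234 0.318]
0.482 0.118 [0.239 0.314]
0.502 0.108 [0.245 0.309]
0.522 0.097 [0.248 0.307]
0.542 0.086 [0.249 0.308]
0.562 0.076 [0.249 0.308]
0.582 0.065 [0.249 0.308]
0.602 0.055 [0.237 0.307]
0.622 0.044 [0.258 0.295]
0.642 0.036 [0.262 0.294]
[[-0.001  0.443 -0.897]
 [ 0.001 -0.897 -0.443]
 [-1.    -0.001  0.   ]]
wristcam [ 0.338 -0.531  0.384] [[ 0.44 -0.9  -0.  ]
 [-0.87 -0.43  0.25]
 [-0.23 -0.11 -0.97]]
```

```bash
cat >> h.py <<'E'
from scipy.spatial.transform import Rotation as Ro
def frame(yaw,pitch=0):
    """tool x down, tool y at world yaw (deg); then nose-down pitch about horizontal y axis of chute"""
    y=np.array([np.cos(np.radians(yaw)),np.sin(np.radians(yaw)),0]); x=np.array([0,0,-1.])
    R=Ro.from_matrix(np.c_[x,y,np.cross(x,y)])
    return Ro.from_rotvec(-np.radians(pitch)*y)*R
def rows(p,R):
    s=r.read_state(); R0=Ro.from_quat(s['eef_rot'])
    d=R0.inv().apply(np.array(p)-s['ee_pos'])/.25; w=(R0.inv()*R).as_rotvec()
    print('t',s['time'],'d',d.round(3),'w',(w/1.5).round(3),'deg',np.degrees(np.linalg.norm(w)).round(1),'dist',np.linalg.norm(d*.25).round(3))
E
python3 - <<'E'
from h import *
W,im=cloud('top0')
hsv=cv2.cvtColor(im,cv2.COLOR_BGR2HSV)
m=(hsv[...,0]>15)&(hsv[...,0]<35)&(hsv[...,1]>100); m[:200]=0;m[240:]=0;m[:,:290]=0;m[:,350:]=0
m&=W[...,2]>0.008
P=W[m]
for a in np.arange(-.165,-.08,.008):
    q=(P[:,1]>=a)&(P[:,1]<a+.008)
    if q.sum(): print(round(a+.004,3),q.sum(),P[q].min(0).round(3),P[q].max(0).round(3))
b=P[(P[:,1]>-.14)&(P[:,1]<-.087)]
k=np.polyfit(b[:,1],b[:,0],1);yaw=np.degrees(np.arctan2(1,k[0]));print('yaw',yaw,'x at y=-.12',np.polyval(k,-.12))
ax=np.array([np.cos(np.radians(yaw)),np.sin(np.radians(yaw))])
t=P[:,:2]@ax;print('along',t.min(),t.max(),t.max()-t.min())
rows([.505,-.125,.15],frame(yaw-90))
E
```

```text
-0.161 29 [ 0.479 -0.161  0.028] [ 0.525 -0.158  0.035]
-0.153 90 [ 0.479 -0.157  0.024] [ 0.535 -0.149  0.037]
-0.145 45 [ 0.491 -0.149  0.02 ] [ 0.532 -0.142  0.036]
-0.137 36 [ 0.491 -0.14   0.023] [ 0.518 -0.133  0.036]
-0.129 45 [ 0.491 -0.133  0.021] [ 0.518 -0.125  0.037]
-0.121 39 [ 0.489 -0.125  0.022] [ 0.518 -0.118  0.035]
-0.113 40 [ 0.489 -0.116  0.021] [ 0.518 -0.109  0.036]
-0.105 46 [ 0.489 -0.109  0.02 ] [ 0.515 -0.101  0.035]
-0.097 36 [ 0.488 -0.1    0.023] [ 0.515 -0.094  0.037]
-0.089 36 [ 0.488 -0.092  0.023] [ 0.515 -0.087  0.036]
-0.081 22 [ 0.488 -0.085  0.025] [ 0.515 -0.082  0.037]
yaw 94.65467659527235 x at y=-.12 0.5032576501076154
along -0.20119109326951914 -0.12183152643830904 0.07935956683121011
t 0.1 d [ 0.289 -1.155 -1.59 ] w [-0.795 -0.001  0.001] deg 68.4 dist 0.497
```

```bash
python3 -m pendant '0 -0.09 -0.12 -0.1 0 0;0 -0.18 -0.24 -0.2 0 0;0 -0.27 -0.37 -0.3 0 0;0 -0.36 -0.5 -0.4 0 0;0 -0.45 -0.62 -0.5 0 0;0 -0.54 -0.74 -0.6 0 0;0 -0.63 -0.86 -0.7 0 0;0 -0.72 -0.99 -0.795 0 0' 1; python3 -c "
from h import *
rows([.5035,-.126,.15],frame(4.65))"
```

```text
time: 0.9
ee_pos: [0.4191, -0.2881, 0.2223]
eef_rot: [0.478, 0.521, -0.478, 0.521]
ft_force: [0.4, -0.9, -0.4]
width: 0.0868
t 0.9 d [ 0.289  0.392 -0.617] w [0.003 0.    0.   ] deg 0.3 dist 0.197
```

```bash
python3 -m pendant '0.05 0.07 -0.1 0 0 0;0.1 0.14 -0.22 0 0 0;0.17 0.22 -0.36 0 0 0;0.23 0.31 -0.5 0 0 0;0.289 0.392 -0.617 0 0 0;0.289 0.392 -0.617 0 0 0;0.289 0.392 -0.617 0 0 0'; python3 -c "
from h import *
save('wrist','w1')
W,im=cloud('w1')
hsv=cv2.cvtColor(im,cv2.COLOR_BGR2HSV)
m=(hsv[...,0]>12)&(hsv[...,0]<35)&(hsv[...,1]>100)&(W[...,2]>.006)&(W[...,2]<.045)
n,l,st,c=cv2.connectedComponentsWithStats(m.astype('u1'.replace('u1','uint8')))
m=l==1+st[1:,4].argmax()
P=W[m];Q=P[:,:2].astype(np.float32);print(m.sum(),P.min(0),P.max(0),cv2.minAreaRect(Q))
b=P[(P[:,1]>-.135)&(P[:,1]<-.09)&(P[:,2]>.018)]
k=np.polyfit(b[:,1],b[:,0],1);print(np.degrees(np.arctan2(1,k[0])),np.polyval(k,-.126),b[:,0].min(),b[:,0].max())
rows([.5035,-.126,.006],frame(4.65))"
```

```text
time: 1.6
ee_pos: [0.5041, -0.127, 0.1497]
eef_rot: [0.479, 0.521, -0.479, 0.52]
ft_force: [-1.1, -1.2, 0.4]
width: 0.0871
4294 [ 0.47697744 -0.16490407  0.00601743] [ 0.53658803 -0.08309503  0.03465683] ((0.504035472869873, -0.12340065091848373), (0.05935933440923691, 0.07919956743717194), 4.525400638580322)
94.29013860570399 0.5037085990035214 0.48627253570459167 0.5197514960926498
t 1.65 d [ 0.576 -0.001 -0.009] w [-0.001  0.     0.   ] deg 0.1 dist 0.144
```

View pics/w1.png

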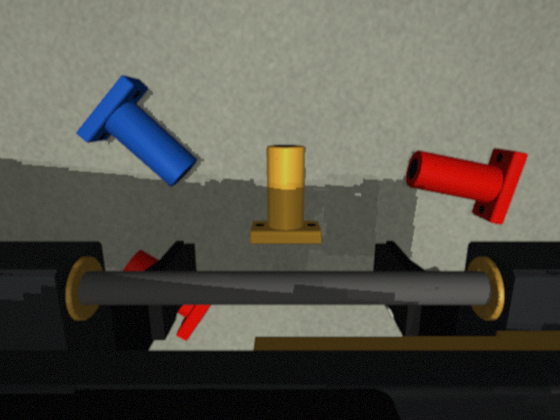

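The wrist view shows the bronze bushing centred between the fingers at about (286,195), flange toward the hand at (286,232). The measurements agree within 2 mm, so I'll descend and grip.

```bash
python3 -m pendant '0.12 0 0 0 0 0;0.26 0 0 0 0 0;0.4 0 0 0 0 0;0.5 0 0 0 0 0;0.55 0 0 0 0 0;0.575 0 0 0 0 0;0.575 0 0 0 0 0'; python3 -m pendant '0 0 0 0 0 0;0 0 0 0 0 0;0 0 0 0 0 0;0 0 0 0 0 0;0 0 0 0 0 0;0 0 0 0 0 0' -1 30; python3 -m pendant '-0.1 0 0 0 0 0;-0.3 0 0 0 0 0;-0.5 0 0 0 0 0;-0.7 0 0 0 0 0;-0.9 0 0 0 0 0;-1 0 0 0 0 0;-1 0 0 0 0 0'
python3 -c "
from h import *
save('wrist','w2')
# chute frame
yaw=-3.0;d=np.array([np.cos(np.radians(yaw)),np.sin(np.radians(yaw))]);n=np.array([-d[1],d[0]])
print(np.array([.5342,.2467])) 
R=frame(yaw-90,0);print(R.as_matrix().round(2))
rows([.45,.25,.30],R)
for s in (1,-1): print(frame(yaw-90,28*s).as_matrix().round(2))"
```

```text
time: 2.35
ee_pos: [0.5044, -0.1284, 0.0068]
eef_rot: [0.48, 0.519, -0.48, 0.52]
ft_force: [-0.9, -0.3, -0.4]
width: 0.0868
time: 2.95
ee_pos: [0.5043, -0.1278, 0.0067]
eef_rot: [0.479, 0.52, -0.479, 0.52]
ft_force: [0.2, -0.2, -0.6]
width: 0.047
time: 3.65
ee_pos: [0.506, -0.1279, 0.2608]
eef_rot: [0.48, 0.517, -0.479, 0.522]
ft_force: [0.6, 0.6, -0.2]
width: 0.0009
[0.5342 0.2467]
[[ 0.   -0.05 -1.  ]
 [ 0.   -1.    0.05]
 [-1.    0.    0.  ]]
t 3.7 d [-0.17  -0.097 -1.524] w [ 1.136e+00 -1.000e-03 -2.000e-03] deg 97.6 dist 0.384
[[-0.47 -0.05 -0.88]
 [ 0.02 -1.    0.05]
 [-0.88  0.    0.47]]
[[ 0.47 -0.05 -0.88]
 [-0.02 -1.    0.05]
 [-0.88 -0.   -0.47]]
```

View pics/w2.png

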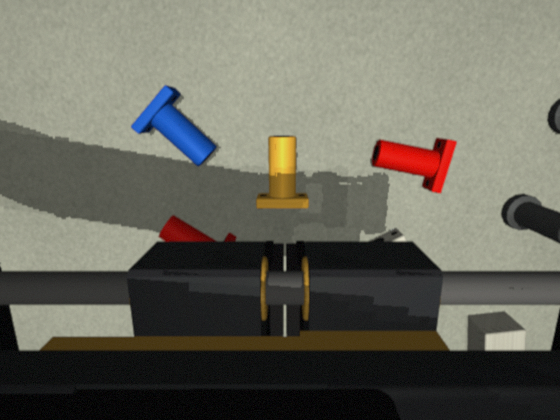

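The gripper is slow (about 66 mm/s), so I lifted before it had closed. The bushing at (283,172) is undisturbed. I'll go back down, grip a little nearer the nose, and wait longer.

```bash
python3 -m pendant '0.2 0 -0.04 0 0 0;0.4 0 -0.04 0 0 0;0.4 0 -0.04 0 0 0' 1; python3 -m pendant '0 0 0 0 0 0;0 0 0 0 0 0;0 0 0 0 0 0;0.1 0 0 0 0 0;0.25 0 0 0 0 0;0.4 0 0 0 0 0;0.5 0 0 0 0 0';python3 -m pendant '0 0 0 0 0 0;0 0 0 0 0 0'; python3 -c "
from h import *
rows([.5037,-.1184,.006],frame(4.5))"
```

```text
time: 4.0
ee_pos: [0.4988, -0.1169, 0.1498]
eef_rot: [0.477, 0.524, -0.481, 0.516]
ft_force: [-0.2, -0.8, 0.5]
width: 0.0169
time: 4.7
ee_pos: [0.5036, -0.1181, 0.0308]
eef_rot: [0.48, 0.519, -0.48, 0.52]
ft_force: [0.0, -0.1, 0.0]
width: 0.0729
time: 4.9
ee_pos: [0.5045, -0.118, 0.0331]
eef_rot: [0.48, 0.519, -0.479, 0.52]
ft_force: [1.2, 0.2, 0.4]
width: 0.0842
t 4.9 d [ 0.108 -0.003  0.001] w [ 0.001  0.    -0.001] deg 0.1 dist 0.027
```

```bash
python3 -m pendant '0.06 0 0 0 0 0;0.1 0 0 0 0 0;0.108 0 0 0 0 0;0.108 0 0 0 0 0;0.108 0 0 0 0 0;0.108 0 0 0 0 0;0.108 0 0 0 0 0;0.108 0 0 0 0 0' -1 35; python3 -m pendant '0 0 0 0 0 0;0 0 0 0 0 0;0 0 0 0 0 0;0 0 0 0 0 0'
```

```text
time: 5.7
ee_pos: [0.5037, -0.1178, 0.0048]
eef_rot: [0.48, 0.52, -0.479, 0.52]
ft_force: [1.7, 0.3, 0.4]
width: 0.0312
time: 6.1
ee_pos: [0.5037, -0.1178, 0.0048]
eef_rot: [0.48, 0.52, -0.479, 0.52]
ft_force: [-0.8, 0.5, 3.3]
width: 0.0309
```

```bash
python3 -m pendant '-0.06 0 0 0 0 0;-0.18 0 0 0 0 0;-0.33 0 0 0 0 0;-0.5 0 0 0 0 0;-0.68 0 0 0 0 0;-0.85 0 0 0 0 0;-0.96 0 0 0 0 0;-1 0 0 0 0 0'; python3 -m pendant '-0.05 0 -0.08 0.08 0 0;-0.1 0 -0.2 0.18 0 0;-0.1 0 -0.32 0.28 0 0;-0.15 0 -0.45 0.38 0 0;-0.18 0 -0.58 0.48 0 0;-0.2 0 -0.7 0.57 0 0;-0.2 0 -0.78 0.64 0 0;-0.2 0 -0.8 0.68 0 0'; python3 -c "
from h import *
save('wrist','w3')
rows([.45,.25,.30],frame(-93,28))"
```

```text
time: 6.9
ee_pos: [0.5041, -0.1176, 0.2579]
eef_rot: [0.48, 0.519, -0.479, 0.521]
ft_force: [0.2, -0.3, -4.0]
width: 0.0311
time: 7.7
ee_pos: [0.4861, 0.0846, 0.3035]
eef_rot: [-0.672, -0.22, 0.673, -0.219]
ft_force: [-0.7, -0.7, -5.3]
width: 0.031
t 7.75 d [ 0.014 -0.622 -0.273] w [ 0.445 -0.312 -0.11 ] deg 47.6 dist 0.17
```

View pics/w3.png

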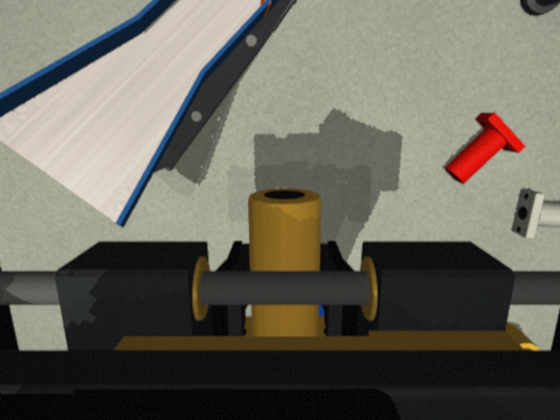

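Held properly, with the nose at (285,195) pointing away from the hand. Next I'll move to a hover above the mouth with the tool tilted.

```bash
python3 -m pendant '0 -0.08 -0.03 0.06 -0.04 -0.015;0 -0.2 -0.08 0.14 -0.1 -0.035;0 -0.32 -0.13 0.22 -0.155 -0.055;0.01 -0.43 -0.18 0.3 -0.21 -0.075;0.01 -0.53 -0.22 0.37 -0.26 -0.092;0.01 -0.6 -0.26 0.42 -0.295 -0.104;0.014 -0.622 -0.273 0.445 -0.312 -0.11;0.014 -0.622 -0.273 0.445 -0.312 -0.11';  python3 -c "
from h import *
rows([.4943,.2457,.2123],frame(-93,28));rows([.4663,.247,.1593],frame(-93,28));print(r.read_state()['joint_positions'])"
```

```text
time: 8.55
ee_pos: [0.4507, 0.2473, 0.299]
eef_rot: [-0.514, 0.013, 0.857, 0.021]
ft_force: [-0.4, -0.9, -5.5]
width: 0.0311
t 8.55 d [ 0.224 -0.002 -0.317] w [ 0.002  0.001 -0.002] deg 0.2 dist 0.097
t 8.55 d [ 0.464 -0.002 -0.318] w [ 0.002  0.001 -0.002] deg 0.2 dist 0.141
[ 0.04116742  0.48776419 -0.70922051  1.26910788 -0.0036502   1.87276503
 -2.28844161]
```

```bash
python3 -m pendant '0.04 0 -0.06 0 0 0;0.1 0 -0.14 0 0 0;0.16 0 -0.23 0 0 0;0.21 0 -0.3 0 0 0;0.224 0 -0.317 0 0 0;0.224 0 -0.317 0 0 0';  python3 -c "
from h import *
save('wrist','w4');save('scene','s4')
rows([.4943,.2457,.2123],frame(-93,28));rows([.4663,.247,.1593],frame(-93,28));print(r.read_state()['joint_positions'])
a=cv2.imread('pics/w4.png');b=cv2.imread('pics/s4.png')[100:380,230:510];cv2.imwrite('pics/c4.png',np.hstack([cv2.resize(a,(400,300)),cv2.resize(b,(300,300))]))"
```

```text
time: 9.15
ee_pos: [0.4944, 0.2447, 0.2137]
eef_rot: [-0.515, 0.013, 0.857, 0.021]
ft_force: [0.4, -0.1, -3.6]
width: 0.031
t 9.25 d [ 0.011 -0.001 -0.005] w [ 0.002 -0.002 -0.001] deg 0.2 dist 0.003
t 9.25 d [ 0.251 -0.001 -0.005] w [ 0.002 -0.002 -0.001] deg 0.2 dist 0.063
[ 0.02217549  0.61296158 -0.67535851  1.26686259  0.07082303  1.76686652
 -2.25157049]
```

View pics/c4.png

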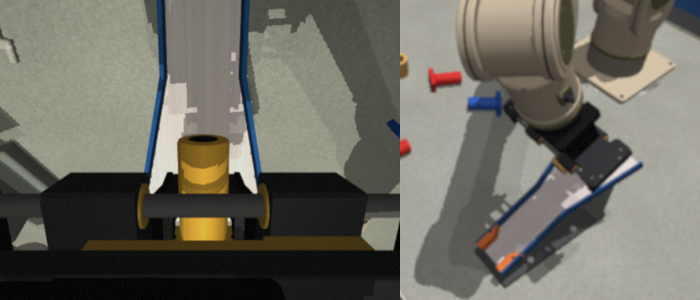

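The bushing is centred on the chute (nose at x≈203, throat midline ≈203.5) and parallel to it. I'll lower it, then release while rising along the floor normal, since the fingers open slowly.

```bash
python3 -m pendant '0.04 0 0 0 0 0;0.1 0 0 0 0 0;0.17 0 0 0 0 0;0.22 0 0 0 0 0;0.24 0 0 0 0 0;0.24 0 0 0 0 0;0.24 0 0 0 0 0';  python3 -c "
from h import *
save('scene','s5')
rows([.4663,.247,.1593],frame(-93,28));print(r.read_state()['joint_positions'],r.read_state()['ft_force'])"
```

```text
time: 9.95
ee_pos: [0.4669, 0.2466, 0.162]
eef_rot: [-0.516, 0.013, 0.856, 0.021]
ft_force: [0.1, -0.9, -4.5]
width: 0.0311
t 10.0 d [ 0.011 -0.001 -0.002] w [ 0.001 -0.002 -0.001] deg 0.2 dist 0.003
[ 0.04109728  0.60065328 -0.68131919  1.40755167  0.06941775  1.64193431
 -2.25181751] [ 0.99958025  0.70419812 -4.44515603]
```

```bash
python3 -m pendant '0 0 0 0 0 0;-0.1 0 0 0 0 0;-0.3 0 0 0 0 0;-0.5 0 0 0 0 0;-0.65 0 0 0 0 0;-0.7 0 0 0 0 0;-0.7 0 0 0 0 0;-0.7 0 0 0 0 0' 1;  python3 -c "
from h import *
save('wrist','w6');save('scene','s6')
a=cv2.imread('pics/w6.png');b=cv2.imread('pics/s6.png')[180:380,270:470];cv2.imwrite('pics/c6.png',np.hstack([cv2.resize(a,(400,300)),cv2.resize(b,(300,300))]))"
```

```text
time: 10.8
ee_pos: [0.548, 0.2429, 0.3158]
eef_rot: [-0.516, 0.013, 0.857, 0.021]
ft_force: [0.0, 0.1, 0.1]
width: 0.0839
```

View pics/c6.png

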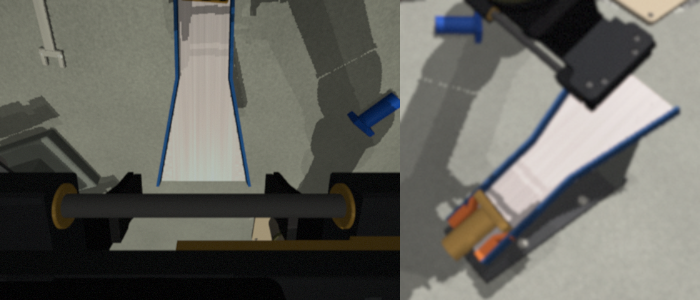

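The chute is empty up top, and the bushing sits at the gate with its nose out beyond the blocks, at (462,238) in the right-hand crop. I'll let it settle, then check the nose position.

```bash
python3 -m pendant '0 0 0 0 0 0;0 0 0 0 0 0;0 0 0 0 0 0;0 0 0 0 0 0;0 0 0 0 0 0;0 0 0 0 0 0';  python3 -c "
from h import *
save('top','t7');save('scene','s7')
d=np.array([np.cos(np.radians(-3)),np.sin(np.radians(-3))])
for f in ('s6','s7','t7'):
    W,im=cloud(f);hsv=cv2.cvtColor(im,cv2.COLOR_BGR2HSV)
    m=(hsv[...,0]>15)&(hsv[...,0]<35)&(hsv[...,1]>80)&(W[...,2]>.02)&(abs(W[...,0]-.65)<.09)&(abs(W[...,1]-.24)<.05)
    P=W[m]; t=(P[:,:2]-[.541,.243])@d; s=(P[:,:2]-[.541,.243])@[-d[1],d[0]]
    print(f,len(P),'chute x',t.min().round(3),t.max().round(3),'y mid',np.median(s[t>t.max()-.02]).round(3),'z',P[t>t.max()-.015,2].min().round(3),P[:,2].max().round(3))
a=cv2.imread('pics/s7.png')[280:380,270:370];b=cv2.imread('pics/t7.png')[120:280,90:250]
cv2.imwrite('pics/c7.png',np.hstack([cv2.resize(a,(400,400)),cv2.resize(b,(400,400))]))"
```

```text
time: 11.5
ee_pos: [0.5482, 0.2425, 0.3161]
eef_rot: [-0.516, 0.013, 0.856, 0.021]
ft_force: [-0.5, 0.9, -0.5]
width: 0.0872
s6 1389 chute x 0.067 0.168 y mid 0.048 z 0.628 0.673
s7 1376 chute x 0.068 0.168 y mid 0.048 z 0.629 0.674
t7 71 chute x 0.017 0.123 y mid 0.017 z 0.664 0.664
```

View pics/c7.png

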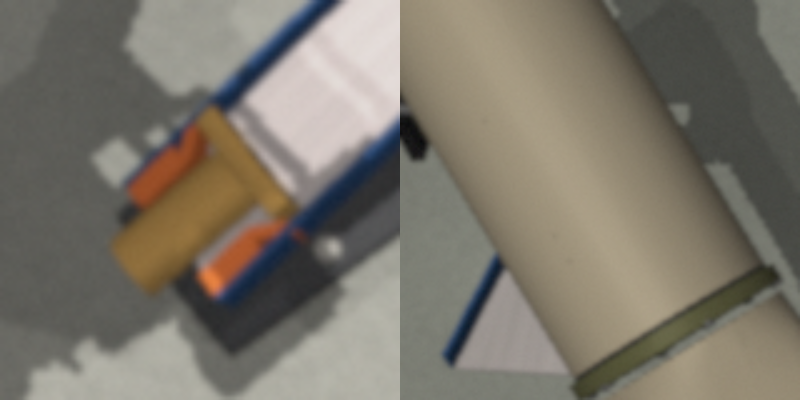

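```bash
python3 -c "
from h import *
d=np.array([np.cos(np.radians(-3)),np.sin(np.radians(-3))])
for f in ('s6','s7'):
    W,im=cloud(f);hsv=cv2.cvtColor(im,cv2.COLOR_BGR2HSV)
    m=(hsv[...,0]>14)&(hsv[...,0]<35)&(hsv[...,1]>80)&(W[...,2]>.015)&(W[...,2]<.13)&(abs(W[...,0]-.65)<.09)&(abs(W[...,1]-.24)<.05)
    P=W[m]; t=(P[:,:2]-[.541,.243])@d; s=(P[:,:2]-[.541,.243])@[-d[1],d[0]]
    print(f,len(P),'chute x',t.min().round(3),t.max().round(3),'y mid nose',np.median(s[t>t.max()-.02]).round(3))
from bench import close_job; print(close_job())"
```

```text
s6 839 chute x 0.065 0.147 y mid nose 0.001
s7 841 chute x 0.064 0.147 y mid nose 0.001
the job is handed in; nothing more can be done
None
```

The bronze bushing is at the foot of the chute, nose first, with its nose sticking out between the orange gate blocks, and I handed the job in at about 11.6 s. I let it go in the mouth, about 18 mm above the floor and tilted to match the slope. It slid down by itself, and I did not push it.

**Last checks:**
- **Final position:** Two scene pictures 0.7 s apart show it at rest. The flange is against the gate faces and the nose is centred to about 1 mm. The tip reaches chute x of about 147 mm, some 30 mm past the end of the floor, against the 25 mm you gave.
- **Gripper:** It was open and well clear of the chute, with the measured force near zero.
- **Steel bushing:** I never touched it, but I did not picture it again at the end.

**What went wrong or disagreed:**
- **First grasp:** It closed on nothing because the fingers are slow and I lifted too early. The bushing was not disturbed and the second grasp held.
- **Top view:** At the end it was blocked by the arm, so the final check rests on the scene camera alone. My first set of numbers there was spoiled by arm pixels and had to be filtered.

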